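Set the lamp slide to its mark, taking up the backlash

TASK

Using only its crank handwheel, set the white lamp carriage so that its black pointer lines up with the red marker on the ruled scale. The screw has backlash, so wind the pointer clearly past the marker first (about 10 to 15 mm, never more than 25 mm) and then wind back, so that it comes to the marker on the return with the slack in the crank taken up; then let go of the handle and leave it there. Follow the wheel gently: the sprung handle must never be strained more than 2.5 mm in or out along the crank arm. Leave the bell, the pump bottle and the jar alone.

Things in the scene. Friction and masses are not known exactly. Their poses are not given: they have to be found in the camera images.
- stage: screw-driven slide fixed to the desk: aluminium base plate 200 x 420 x 12 mm with two rods, a brass screw and a white ruled scale bar (tick every 10 mm, top 40 mm above the desk). Origin on the desk at the crank end; its y axis runs along the rail, away from the crank; scale bar on its +x side, x = 80 mm. The crank's upright axis stands near the origin, but up to 20 mm off it in x and 15 mm in y
- handle (a point): point on the axis of the handwheel's upright black handle, at grip height (125 mm above the desk). The handle is a revolving sleeve 18 mm across, 97 to 153 mm above the desk, 46 mm from the crank axis; it spins freely on its pin, so a gripper can hold it in a fixed yaw while it goes round. The wheel under it is 124 mm across, its top 94 mm above the desk, hub nut to 102 mm
- slack (a joint): play of the crank on its screw, 1.2 rad in all: 1.2 when the crank drives the carriage away, 0 when it draws it back (slack taken up on the return). Between, the carriage stands still and the crank turns almost freely (under 1 N at the handle); driving the screw takes about 6 to 7 N. Clockwise (from above) drives the carriage away, 7 mm per rad; crank and screw stay where left
- pin (a joint): how far the handle is pushed out (+) or in (-) along the crank arm, m, from its rest at 46 mm: its pin slides in a slot against a spring of 6 N per mm, so a hand that does not follow the wheel's true circle strains it. It must stay within 2.5 mm (15 N) either way
- pointer (a point): the black pointer, 3 mm wide, that sticks out of the white carriage (110 x 70 mm, top 86 mm above the desk) over the scale bar; point on its middle line. It starts 10 to 65 mm nearer the crank than the marker and can travel at least 110 mm away from there
- mark (a point): the red marker clipped on the scale bar, 3 mm wide line (its outer tab is 12 mm wide); point on its middle line, level with the pointer. The offset that matters is along the rail (y of the stage)
- carriage: the white lamp carriage; origin on the desk plane under its centre, its y axis along the rail
- bell: steel desk bell on a black foot, 80 mm across, 55 mm tall; origin under its centre
- pump: pump bottle with a blue band and white pump, 70 mm across, 175 mm tall; origin under its centre
- jar: small amber jar with a brass-coloured cap, 52 mm across, 75 mm tall; origin under its centre

How it is judged:
By the outcome, as a careful person would: the job done as asked, in the order asked, and still so for the second after the job is handed in, with the robot touching nothing.
It also fails if it takes over 54 s, if anything falls off the work surface, if the arm or the gripper's body presses on something with over 40 N, if the wrist force passes 120 N, or if a joint passes its speed limit or range.

ROBOT

A 7-joint arm with a two-finger parallel gripper is mounted at the origin on the work surface. World frame = base frame: x ahead of the robot, y to its left, z up, the work surface at z = 0. Lengths are in m, angles in degrees, forces in N, time in s.
With the tool pointing down it reaches from about 0.375 to 0.925 m from the base axis. Payload 3.1 kg.
Tool frame: the origin (TCP) lies at the very end of the fingers, on their centre line; the grasp point (between the pads) lies 19 mm behind it; z points along the fingers, y is the line along which they close (so a half turn about z gives the same grasp; the last joint's range is limited). The gripper opens to 85 mm and grips with 20 to 120 N. Pads are 22 mm wide; open, the fingers measure 114 mm over their backs; the gripper's body (76 mm by 85 mm) begins 54 mm behind the grasp point. The pads swing forward as they close: fully open they stand 13 mm farther back than shut.
Start: joints at [60.287, 21.939, 2.515, 91.553, -1.026, 66.532, -2.859], TCP at [0.266, -0.593, 0.231] pointing down, gripper open.
Joint ranges: [-149.38, 149.38], [-23.57, 123.04], [-84.95, 90], [0, 143.3], [-89.99, 269.99], [3.08, 112.72], [-163.45, 163.45]. Speed limits (degrees/s): [159.86, 159.86, 180, 180, 180, 180, 180].

INTERFACE

Orientations are given as a 3x3 rotation matrix whose columns are the frame's x, y, z axes.
In Python, from plant import arm, vision, order, silhouettes gives the robot as it stands. The module is installed in compiled form; this text tells all that it offers.
- The arm moves only by the tool drive_tool, never from a script. Its argument "plan" is a list of rows, each a list of 6 numbers: the shift along the tool's x, y, z normalised to -1 to 1, where 1 is 3 cm, then the turn, a rotation vector about the tool's x, y, z normalised to -1 to 1, where 1 is 0.08 rad. A call has 1 to 12 rows; each row shifts and turns the commanded pose from where the row before left it, along the tool's axes as they then stand; what a row does not reach is not made up. A row lasts 1/10 s, in which the tool goes at most 50 mm and 8.59 degrees, less where a joint would pass 70% of its speed; a pose out of reach is approached as far as the arm can. A call with a number of a shift or a turn outside -1 to 1 is refused whole. A call with a gripper value outside its range is refused whole. "claw" is the closure, from -1 (fully open) to 1 (shut), set as the call begins (left out, the last holds). The fingers move at their own pace and stop on an object; "force" is the grip in N (left out, the last holds). Time passes only in rows, so rows that do not move let the fingers close. It gives the time, the measured TCP pose, the force, the opening and the grip force at its end, in the units of the state.
- arm.get_state(): the state, without advancing time (a new reading comes with each control period).
- vision.capture(name): name is "scene" or "top" or "wrist"; returns the picture (384x512x3 uint8, blue, green, red); there is no depth.
- vision.camera_params(name): a dict with "mtx" (3x3 intrinsics, pixels), "dist_coeffs" ([k1, k2, p1, p2, k3] as OpenCV has them; the pictures are not rectified), "cam_to_world" (4x4, takes a point from camera to world coordinates). Camera axes: x right, y down, z forward; pixel columns grow to the right and rows downward; lengths in m; the calibration is good to about 2 mm. A picture is of the moment at which its call begins: read the wrist's pose just before it. camera_params takes no time and is no camera call; for the wrist camera it gives the pose at the moment of the call.
- order.close_job(): hands the job in; it is judged then, once.
Trained networks look in the newest picture that a camera, given by its name, has taken for a name from the list of things; names that differ only in an ending like _2 or _b are one class to them, and where a whole thing is asked for, a point or a joint stands for the part that bears it (a point fixed in the world has none). Each returns a list of dicts, best first, with "p" (0 to 1); they miss things now and then, are a little off and sometimes report something else, mostly with a low value. They report only what shows in the picture. A call takes as long as a camera call.
- silhouettes(camera, label): "mask" (384x512 bool, what is visible of it) and "bbox" ([left, top, right, bottom] in pixels, round what is visible of it).
The state is a dict: "t": time; "joint_positions": joint angles; "joint_velocities": joint speeds; "tau": joint torques, N m; "eef_pos": TCP position; "eef_rot": TCP orientation; "wrist_force": force on the tool from outside, world axes, zero at the start; "torque": the same for the moment, N m; "opening": opening from 0.0 (shut) to 1.0 (fully open); "grip_force": force on a finger pad.
Only numpy, scipy, OpenCV 4.12 (cv2) and the standard library are available. Lean on these libraries where they do the work, as an engineer would, in place of code of your own. Each camera call takes 0.05 s, during which the arm holds its last target. There are 200 camera calls.

## Working session

There is one attempt and no reset: what is moved stays moved. The work goes in short steps, Python scripts to look and compute and a tool call to move; the robot and the scene stay as the last step left them, time stands still between calls to the robot, and variables do not carry over. Pictures are saved under pics/ and viewed, at most 10 in all, crops included, and the job is handed in when it is done.

Besides the shell and the picture viewer there is one more tool, called after "Call:" as a command line: name --pt "numbers of a row" for each row, then --argument value for the rest. drive_tool: Moves the arm, as the interface text tells. Scaled input: -1 to 1 covers 3 cm each way for a shift and 0.08 rad each way for a turn. Its arguments: {"type":"object","properties":{"plan":{"type":"array"},"claw":{"type":"number"},"force":{"type":"number"}},"required":["plan"]}

```bash
mkdir -p pics
cat > h.py <<'E'
import numpy as np, cv2
from plant import arm, vision, order, silhouettes
def ray(cam,uv,P=None):
    P=P or vision.camera_params(cam)
    q=cv2.undistortPoints(np.array(uv,float).reshape(-1,1,2),np.array(P["mtx"]),np.array(P["dist_coeffs"])).reshape(-1,2)
    T=np.array(P["cam_to_world"]); d=np.c_[q,np.ones(len(q))]@T[:3,:3].T
    return T[:3,3],d
def atz(cam,uv,z,P=None):
    o,d=ray(cam,uv,P); return o+d*((z-o[2])/d[:,2])[:,None]
def proj(cam,X,P=None):
    P=P or vision.camera_params(cam)
    T=np.linalg.inv(np.array(P["cam_to_world"]))
    return cv2.projectPoints(np.array(X,float).reshape(-1,1,3),cv2.Rodrigues(T[:3,:3])[0],T[:3,3],np.array(P["mtx"]),np.array(P["dist_coeffs"]))[0].reshape(-1,2)
E
python3 - <<'E'
from h import *
ims=[]
for c in ["scene","top"]:
    im=vision.capture(c); cv2.imwrite(f"pics/{c}0.png",im)
    P=vision.camera_params(c); print(c,np.round(P["cam_to_world"],3).tolist(),P["mtx"][0][0])
    for l in ["handle","pointer","mark","stage","carriage","bell","pump","jar"]:
        for r in silhouettes(c,l)[:2]:
            m=r["mask"]; ys,xs=np.nonzero(m); print(c,l,round(r["p"],2),[int(x) for x in r["bbox"]],xs.mean().round(1),ys.mean().round(1))
s=arm.get_state();print(s["t"],s["eef_rot"],s["wrist_force"])
E
```

```text
scene [[0.463, 0.6, -0.653, 1.087], [0.886, -0.313, 0.341, -0.138], [0.0, -0.736, -0.676, 0.582], [0.0, 0.0, 0.0, 1.0]] 358.65132822996185
scene handle 0.77 [111, 174, 127, 198] 117.8 186.5
scene pointer 0.92 [152, 180, 196, 233] 173.2 205.8
scene pointer 0.65 [110, 173, 125, 201] 118.2 186.5
scene mark 0.41 [201, 227, 207, 238] 203.2 234.4
scene mark 0.21 [151, 178, 201, 233] 173.7 206.2
scene stage 0.69 [74, 166, 278, 296] 184.0 224.0
scene carriage 0.94 [151, 178, 202, 233] 173.4 205.9
scene bell 0.74 [109, 289, 153, 335] 130.4 314.0
scene pump 0.92 [260, 113, 290, 184] 274.5 154.7
scene jar 0.93 [265, 216, 296, 258] 280.8 236.8
top [[0.029, -0.991, 0.128, 0.472], [-0.999, -0.032, -0.024, 0.107], [0.028, -0.128, -0.991, 1.256], [0.0, 0.0, 0.0, 1.0]] 463.5300781022371
top handle 0.5 [328, 235, 342, 242] 335.8 238.3
top pointer 0.88 [284, 208, 309, 250] 293.7 227.9
top stage 0.85 [214, 187, 370, 268] 280.8 229.5
top carriage 0.61 [278, 203, 308, 246] 293.8 228.1
top bell 0.66 [332, 151, 359, 181] 346.1 166.1
top jar 0.82 [223, 148, 247, 176] 233.1 163.1
0.9 [[ 9.12732116e-01  4.08558545e-01  1.56096328e-05]
 [ 4.08558544e-01 -9.12732116e-01  3.89997288e-05]
 [ 3.01810856e-05 -2.92188561e-05 -9.99999999e-01]] [0.68052278 0.55925994 0.81805663]
```

View pics/top0.png

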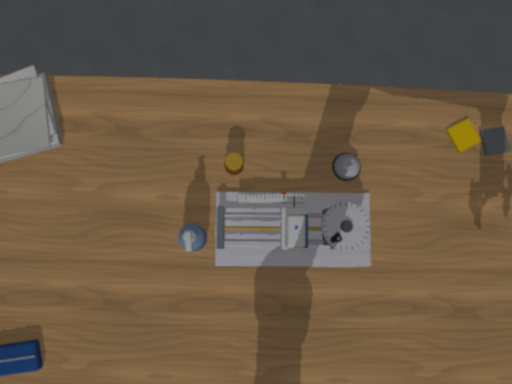

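View pics/scene0.png

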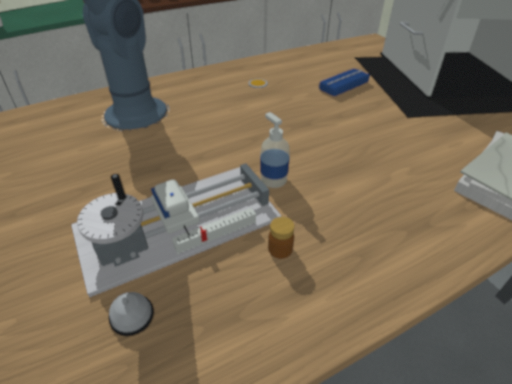

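Top view: stage spans about (215–370, 190–267), with the wheel centre at (347,226), the handle at (336,238), the pointer at (294,202) and the red mark at (284,194). So stage axes ≈ world axes. The scene view agrees, with the handle at (118,187) and the mark at (204,235).

Run:
```python
from h import *
print("wheel c",atz("top",[(347,226)],.094).round(3)," handle top",atz("top",[(336,239)],.15).round(3), "handle scene", atz("scene",[(117.8,186.5)],.125).round(3))
print("mark,pointer",atz("top",[(284,194),(294,202)],.04).round(3))
print("corners",atz("top",[(217,191),(370,192),(370,267),(215,266)],.012).round(3))
print("bell,jar,pump",atz("top",[(347,166),(234,160),(192,238)],[.03]).round(3))
P=vision.camera_params("wrist");T=np.array(P["cam_to_world"]);s=arm.get_state()
R=np.array(s["eef_rot"]);print("cam in tool",(R.T@(T[:3,3]-s["eef_pos"])).round(3),(R.T@T[:3,:3]).round(3).tolist(),P["mtx"][0][0])
```

```text
wheel c [[ 0.538 -0.165  0.094]]  handle top [[ 0.503 -0.126  0.15 ]] handle scene [[ 0.504 -0.13   0.125]]
mark,pointer [[ 0.621 -0.009  0.04 ]
 [ 0.601 -0.036  0.04 ]]
corners [[ 0.627  0.17   0.012]
 [ 0.638 -0.248  0.012]
 [ 0.434 -0.248  0.012]
 [ 0.426  0.168  0.012]]
bell,jar,pump [[ 0.704 -0.18   0.03 ]
 [ 0.71   0.127  0.03 ]
 [ 0.498  0.23   0.03 ]]
cam in tool [ 0.071  0.    -0.142] [[-0.001, -0.958, -0.286], [1.0, -0.001, 0.001], [-0.001, -0.286, 0.958]] 344.77831773006255
```

Call:
drive_tool --pt "0 0 -0.3 0 0 0.877" --pt "0 0 -0.3 0 0 0.877" --pt "0 0 -0.3 0 0 0.877" --pt "0 0 -0.3 0 0 0.877" --pt "0 0 -0.3 0 0 0.877" --pt "0 0 -0.2 0 0 0.877" --pt "0.6 -0.9 0 0 0 0" --pt "0.6 -0.9 0 0 0 0" --pt "0.6 -0.9 0 0 0 0" --pt "0.6 -0.9 0 0 0 0" --pt "0.6 -0.9 0 0 0 0" --pt "0.6 -0.9 0 0 0 0"

```text
t: 2.1
eef_pos: [0.3742, -0.4302, 0.2825]
eef_rot: [[1.0, -0.0, 0.0], [-0.0, -1.0, -0.0], [0.0, 0.0, -1.0]]
wrist_force: [-0.1, -0.3, -0.3]
opening: 0.999
grip_force: 0.0
```

Call:
drive_tool --pt "0.6 -1 0 0 0 0" --pt "0.6 -1 0 0 0 0" --pt "0.6 -1 0 0 0 0" --pt "0.6 -1 0 0 0 0" --pt "0.6 -1 0 0 0 0" --pt "0.6 -1 0 0 0 0" --pt "0.6 -1 0 0 0 0" --pt "0.6 -1 0 0 0 0" --pt "0.6 -1 0 0 0 0" --pt "0.6 -1 0 0 0 0" --pt "0.5 -1 0 0 0 0" --pt "0 0 0 0 0 0"

```text
t: 3.3
eef_pos: [0.5708, -0.0936, 0.2826]
eef_rot: [[1.0, 0.01, 0.002], [0.01, -1.0, 0.004], [0.002, -0.004, -1.0]]
wrist_force: [-0.4, 0.1, -0.4]
opening: 1.001
grip_force: 0.0
```

Run:
```python
from h import *
s=arm.get_state();print(s["t"],np.round(s["eef_pos"],4),np.round(s["eef_rot"],4).tolist(),np.round(s["joint_positions"],0))
im=vision.capture("wrist"); cv2.imwrite("pics/w0.png",im); cv2.imwrite("pics/w0b.png",cv2.resize(im,(800,600),interpolation=cv2.INTER_CUBIC))
for l in ["handle","pointer","mark","carriage"]:
    for r in silhouettes("wrist",l)[:2]:
        ys,xs=np.nonzero(r["mask"]); print(l,round(r["p"],2),[int(x) for x in r["bbox"]],xs.mean().round(1),ys.mean().round(1))
```

```text
3.3 [ 0.5708 -0.0936  0.2826] [[0.9999, 0.0104, 0.0019], [0.0104, -0.9999, 0.0042], [0.002, -0.0042, -1.0]] [ 19.  13. -15.  98.   3.  70. -87.]
handle 0.6 [284, 215, 307, 256] 294.5 235.9
pointer 0.16 [28, 94, 386, 250] 179.1 165.5
mark 0.45 [172, 96, 184, 120] 178.6 105.2
mark 0.23 [19, 3, 93, 58] 54.7 32.9
carriage 0.98 [171, 111, 238, 239] 206.0 184.5
carriage 0.66 [287, 217, 308, 259] 294.7 235.5
```

View pics/w0b.png

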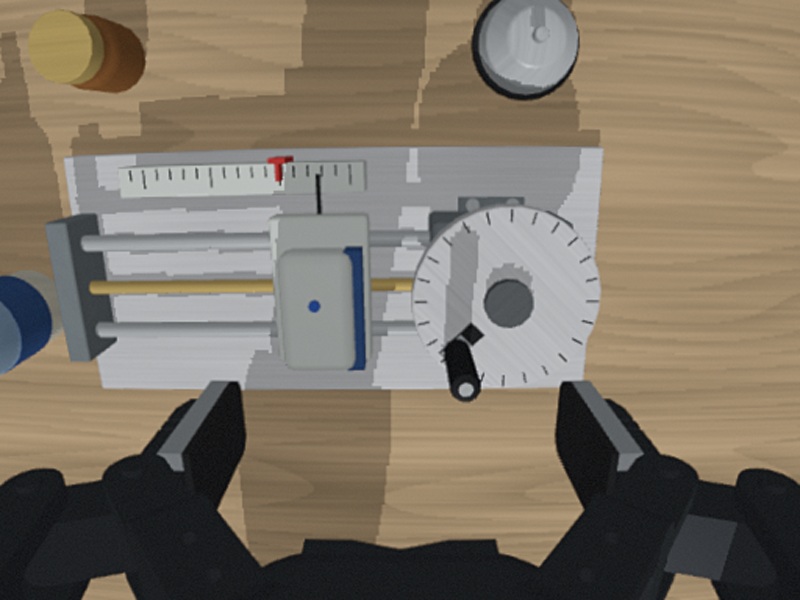

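Wrist view (800 px scale): the hub is at (509,303) and the handle top at (466,390). The pointer line is at x≈318, y 175–212, the red mark line is at (279,182), and the wheel rim spans x 413–600.

```bash
cat >> h.py <<'E'
from scipy.optimize import minimize
def wheel(im,P,x0,r=.062,z=.094):
    g=cv2.GaussianBlur(cv2.cvtColor(im,cv2.COLOR_BGR2GRAY).astype(np.float32),(0,0),1.0)
    a=np.linspace(0,2*np.pi,360)
    def ring(c,r):
        p=proj("wrist",np.c_[c[0]+r*np.cos(a),c[1]+r*np.sin(a),np.full(360,z)],P).astype(np.float32)
        return cv2.remap(g,p[:,:1],p[:,1:],cv2.INTER_LINEAR)[:,0]
    f=lambda c:-np.mean(np.minimum(np.abs(ring(c,r+.001)-ring(c,r-.001)),30))
    best=min(((f((x0[0]+i*.001,x0[1]+j*.001)),i,j) for i in range(-8,9) for j in range(-8,9)))
    s=minimize(f,(x0[0]+best[1]*.001,x0[1]+best[2]*.001),method="Nelder-Mead",options=dict(initial_simplex=np.array([[0,0],[.001,0],[0,.001]])+[x0[0]+best[1]*.001,x0[1]+best[2]*.001]))
    return s.x,s.fun
E
python3 - <<'E'
from h import *
P=vision.camera_params("wrist"); im=cv2.imread("pics/w0.png"); k=.64
px=lambda *L:(np.array(L)+.5)*k-.5
print("hub",atz("wrist",px((509,303)),.102,P).round(4))
for r in(.060,.061,.062,.063): print(r,wheel(im,P,(.538,-.165),r))
print("handletop",atz("wrist",px((466,390)),.153,P).round(4),"handle bottom-ish mask c",atz("wrist",[(294.5,235.9)],.125,P).round(4))
print("mark,pointer",atz("wrist",px((279,182),(318.5,182)),.041,P).round(4))
c=atz("wrist",px((67,157),(602,149),(584,387),(104,388)),.012,P);print(c.round(4))
# sub-pixel columns of pointer and mark
for y in (112,114,117,120,124): print(y,[int(v) for v in im[y,196:212,1]])
for y in (108,110,112,114): print(y,[int(v) for v in im[y,170:186,2].astype(int)-im[y,170:186,1]])
E
```

```text
hub [[ 0.5351 -0.1732  0.102 ]]
0.06 (array([ 0.53519036, -0.17347512]), np.float64(-15.17882251739502))
0.061 (array([ 0.53380208, -0.17350745]), np.float64(-17.406953811645508))
0.062 (array([ 0.53324577, -0.17224494]), np.float64(-16.870288848876953))
0.063 (array([ 0.53253903, -0.17209692]), np.float64(-16.00457763671875))
handletop [[ 0.5006 -0.141   0.153 ]] handle bottom-ish mask c [[ 0.5005 -0.1409  0.125 ]]
mark,pointer [[ 0.6059 -0.0191  0.041 ]
 [ 0.6055 -0.0472  0.041 ]]
[[ 0.6265  0.1548  0.012 ]
 [ 0.628  -0.2578  0.012 ]
 [ 0.4297 -0.2622  0.012 ]
 [ 0.4287  0.1557  0.012 ]]
112 [102, 104, 154, 156, 158, 140, 45, 24, 58, 82, 114, 155, 155, 153, 154, 154]
114 [154, 154, 154, 156, 158, 140, 48, 17, 61, 125, 157, 155, 153, 154, 154, 154]
117 [152, 152, 152, 154, 157, 141, 63, 17, 62, 126, 157, 156, 154, 154, 153, 153]
120 [153, 153, 152, 154, 155, 143, 83, 21, 43, 119, 157, 155, 152, 151, 152, 153]
124 [135, 136, 137, 136, 138, 129, 87, 21, 28, 101, 141, 141, 145, 145, 147, 147]
108 [-4, -5, -5, -6, -9, 26, 94, 125, 96, 76, 37, -8, -6, -4, -4, -4]
110 [-4, -5, -4, -6, -9, 27, 96, 125, 103, 77, 41, -11, -7, -4, -3, -4]
112 [-4, -4, -5, -6, -8, 8, 81, 125, 104, 82, 41, -11, -6, -5, -5, -3]
114 [-4, -4, -5, -6, -9, -11, 69, 130, 120, 83, 37, 2, -4, -5, -5, -4]
```

Call:
drive_tool --pt "-0.78 0.53 0.5 0 0 0" --pt "-0.78 0.53 0.9 0 0 0" --pt "-0.78 0.52 0.9 0 0 0" --pt "0 0 0.7 0 0 0" --pt "0 0 0 0 0 0" --pt "0 0 0 0 0 0"

```text
t: 4.15
eef_pos: [0.4985, -0.1495, 0.1928]
eef_rot: [[1.0, -0.002, 0.0], [-0.002, -1.0, 0.0], [0.0, -0.0, -1.0]]
wrist_force: [0.6, -0.5, 0.8]
opening: 1.0
grip_force: 0.0
```

Run:
```python
from h import *
s=arm.get_state();print(s["t"],np.round(s["eef_pos"],4),np.round(s["eef_rot"],4).tolist(),s["wrist_force"])
P=vision.camera_params("wrist");im=vision.capture("wrist"); cv2.imwrite("pics/w1.png",im); cv2.imwrite("pics/w1b.png",cv2.resize(im,(800,600),interpolation=cv2.INTER_CUBIC))
for r in(.061,.062): print(r,wheel(im,P,(.534,-.173),r))
for r in silhouettes("wrist","handle")[:2]:
  ys,xs=np.nonzero(r["mask"]); print(round(r["p"],2),[int(x) for x in r["bbox"]],xs.mean().round(1),ys.mean().round(1),atz("wrist",[(xs.mean(),ys.mean())],.125,P).round(4))
```

```text
4.15 [ 0.4985 -0.1495  0.1928] [[1.0, -0.0018, 0.0004], [-0.0018, -1.0, 0.0], [0.0004, -0.0, -1.0]] [ 0.57171079 -0.47177153  0.7885138 ]
0.061 (array([ 0.5376142 , -0.16293371]), np.float64(-15.793779373168945))
0.062 (array([ 0.53697657, -0.16329999]), np.float64(-13.643718719482422))
0.88 [208, 164, 241, 218] 225.0 191.6 [[ 0.5037 -0.1305  0.125 ]]
```

View pics/w1b.png

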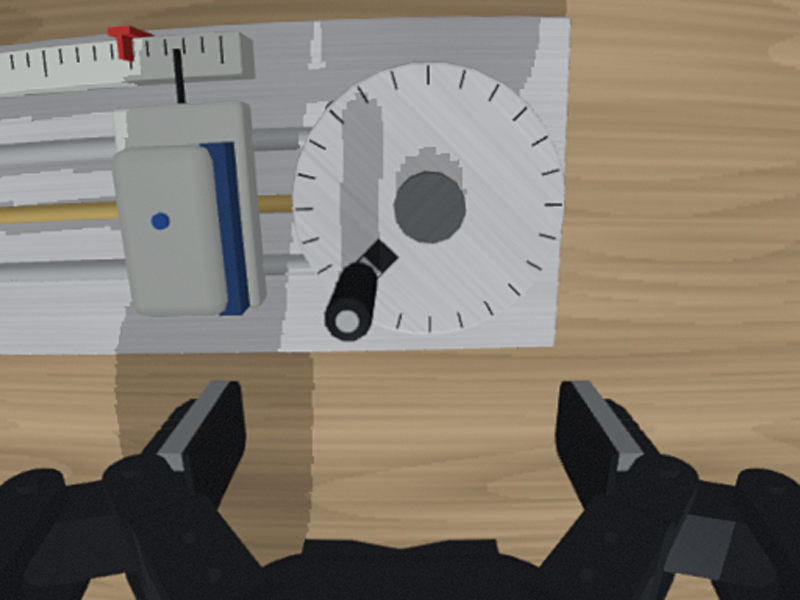

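View 1: the wheel centre is at (429,205), the handle top at (346,320), and the pointer at (180,75) against the mark at (126,45). The previous fit used the wrist pose from after the arm had settled, so I'm repeating it with the arm at rest.

Run:
```python
from h import *
s=arm.get_state();print(s["t"],np.round(s["eef_pos"],4),np.round(s["wrist_force"],2))
P=vision.camera_params("wrist");im=vision.capture("wrist")
for r in(.061,.0615,.062,.0625): print(r,wheel(im,P,(.5375,-.163),r))
im1=cv2.imread("pics/w1.png"); print("shift since w1",np.abs(im.astype(int)-im1).mean())
k=.64;px=lambda *L:(np.array(L)+.5)*k-.5
print("hub",atz("wrist",px((429.5,207)),.102,P).round(4),"handletop",atz("wrist",px((346,320)),.153,P).round(4))
for r in silhouettes("wrist","handle")[:1]:
  ys,xs=np.nonzero(r["mask"]);print(atz("wrist",[(xs.mean(),ys.mean())],.125,P).round(4))
print("mark,ptr",atz("wrist",px((126.5,52),(180,75)),.041,P).round(4))
```

```text
4.25 [ 0.5001 -0.1489  0.1941] [ 0.21 -0.33 -0.09]
0.061 (array([ 0.53759826, -0.16288673]), np.float64(-15.756152153015137))
0.0615 (array([ 0.53747453, -0.16336323]), np.float64(-14.854418754577637))
0.062 (array([ 0.5369401, -0.1634315]), np.float64(-13.447509765625))
0.0625 (array([ 0.5363292 , -0.16445102]), np.float64(-12.220744132995605))
shift since w1 5.253541734483507
hub [[ 0.5402 -0.1626  0.102 ]] handletop [[ 0.5062 -0.1301  0.153 ]]
[[ 0.5034 -0.1306  0.125 ]]
mark,ptr [[ 0.6163 -0.0049  0.041 ]
 [ 0.6033 -0.0336  0.041 ]]
```

Call:
drive_tool --pt "0.14 -0.62 0.3 0 0 0" --pt "0 0 0.7 0 0 0" --pt "0 0 0.8 0 0 0" --pt "0 0 0.7 0 0 0" --pt "0 0 0.33 0 0 0" --pt "0 0 0 0 0 0" --pt "0 0 0 0 0 0"

```text
t: 5.05
eef_pos: [0.5037, -0.1301, 0.1084]
eef_rot: [[1.0, 0.0, 0.002], [0.0, -1.0, -0.0], [0.002, 0.0, -1.0]]
wrist_force: [-1.1, -0.6, 0.7]
opening: 0.995
grip_force: 0.0
```

Run:
```python
from h import *
s=arm.get_state();print(s["t"],np.round(s["eef_pos"],4),np.round(s["wrist_force"],2))
P=vision.camera_params("wrist");im=vision.capture("wrist");cv2.imwrite("pics/w2.png",im)
print(np.round(arm.get_state()["eef_pos"],4))
for r in(.061,.062): print(r,wheel(im,P,(.5375,-.163),r))
for r in silhouettes("wrist","handle")[:1]:
  ys,xs=np.nonzero(r["mask"]);print(r["bbox"],atz("wrist",[(xs.mean(),ys.mean())],.125,P).round(4))
  for z in(.105,.12,.14): print(z,[proj("wrist",[(.504,-.130,z)],P).round(1).tolist()])
```

```text
5.05 [ 0.5037 -0.1301  0.1084] [-1.13 -0.61  0.74]
[ 0.504  -0.1303  0.1088]
0.061 (array([ 0.53734836, -0.16315977]), np.float64(-19.936601638793945))
0.062 (array([ 0.53668739, -0.16221739]), np.float64(-15.007896423339844))
[232.5, 220.8, 283.7, 325.7] [[ 0.5012 -0.1311  0.125 ]]
0.105 [[[254.1, 243.3]]]
0.12 [[[253.9, 258.8]]]
0.14 [[[253.8, 284.9]]]
```

View pics/w2.png

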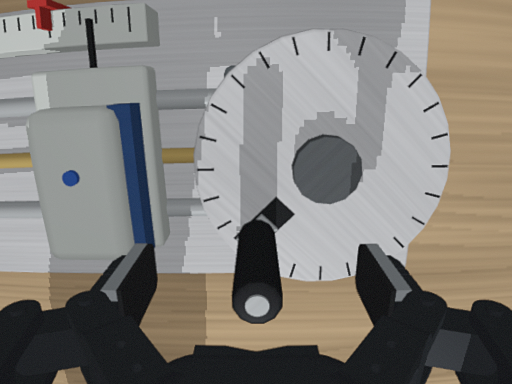

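View 2: the handle stands between the fingers (top at 257,305), and its column matches the finger midline. Closing now.

Call:
drive_tool --pt "0 0 0 0 0 0" --pt "0 0 0 0 0 0" --pt "0 0 0 0 0 0" --pt "0 0 0 0 0 0" --pt "0 0 0 0 0 0" --pt "0 0 0 0 0 0" --pt "0 0 0 0 0 0" --pt "0 0 0 0 0 0" --claw 1 --force 30

```text
t: 5.95
eef_pos: [0.5027, -0.1302, 0.1075]
eef_rot: [[1.0, -0.0, 0.0], [-0.0, -1.0, -0.0], [0.0, 0.0, -1.0]]
wrist_force: [0.5, 0.0, 1.7]
opening: 0.199
grip_force: 29.8
```

```bash
cat > arc.py <<'E'
import numpy as np,sys,json
def rows(cmd,C,a0,a1,n,settle=2,ramp=False):
    "tool-unit rows from commanded xy along the circle about C, angles in degrees; tool x=world x, tool y=-world y"
    a=np.radians(np.linspace(a0,a1,n+1)[1:]); p=np.c_[C[0]+.046*np.cos(a),C[1]+.046*np.sin(a)]
    cum=np.round((p-cmd)/.03,2); d=np.diff(np.vstack([[0,0],cum]),axis=0)
    print(json.dumps([[round(float(x),2),round(float(-y),2),0,0,0,0] for x,y in d]+[[0]*6]*settle)); end=np.array(cmd)+cum[-1]*.03
    print("end",end.round(5).tolist()); return end
E
python3 - <<'E'
from arc import *
cmd=np.array([.5042,-.1303]); a=np.radians(136); C=cmd-.046*np.array([np.cos(a),np.sin(a)]); print(C.round(5))
rows(cmd,C,136,90,6)
E
```

```text
[ 0.53729 -0.16225]
[[0.15, -0.14, 0, 0, 0, 0], [0.17, -0.11, 0, 0, 0, 0], [0.18, -0.1, 0, 0, 0, 0], [0.2, -0.06, 0, 0, 0, 0], [0.2, -0.04, 0, 0, 0, 0], [0.2, -0.02, 0, 0, 0, 0], [0, 0, 0, 0, 0, 0], [0, 0, 0, 0, 0, 0]]
end [0.5372, -0.1162]
```

Call:
drive_tool --pt "0.15 -0.14 0 0 0 0" --pt "0.17 -0.11 0 0 0 0" --pt "0.18 -0.1 0 0 0 0" --pt "0.2 -0.06 0 0 0 0" --pt "0.2 -0.04 0 0 0 0" --pt "0.2 -0.02 0 0 0 0" --pt "0 0 0 0 0 0" --pt "0 0 0 0 0 0"

```text
t: 6.75
eef_pos: [0.5347, -0.1161, 0.1073]
eef_rot: [[1.0, -0.0, -0.003], [-0.0, -1.0, 0.0], [-0.003, -0.0, -1.0]]
wrist_force: [-3.8, -0.4, 5.5]
opening: 0.203
grip_force: 30.2
```

Run:
```python
from h import *
for i in range(3):
    s=arm.get_state();print(s["t"],np.round(s["eef_pos"],4),np.round(s["wrist_force"],2))
    P=vision.camera_params("wrist");im=vision.capture("wrist")
cv2.imwrite("pics/w3.png",im)
```

```text
6.75 [ 0.5347 -0.1161  0.1073] [-3.8  -0.43  5.47]
6.8 [ 0.5347 -0.1161  0.1073] [-4.03 -0.49  4.7 ]
6.85 [ 0.5347 -0.1161  0.1073] [-3.78 -0.27  4.23]
```

View pics/w3.png

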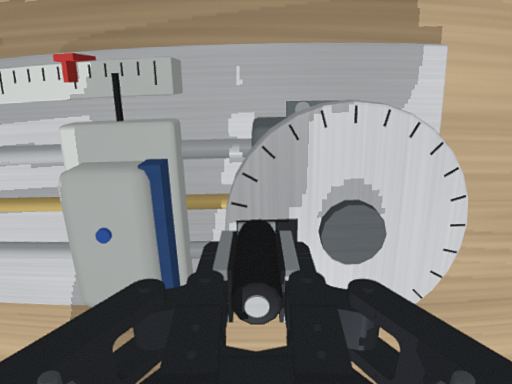

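View 3: the gripper holds the handle (256,300) and the wheel is turning. The radial force is near zero, so the centre is good. I'll go on a quarter turn.

Run:
```python
from arc import *
C=np.array([.5373,-.1623]); e=rows([.5372,-.1162],C,90,0,9); e=rows(e,C,0,-90,9);e=rows(e,C,-90,-180,9);rows(e,C,180,90,9)
```

```text
[[0.27, 0.03, 0, 0, 0, 0], [0.26, 0.07, 0, 0, 0, 0], [0.24, 0.11, 0, 0, 0, 0], [0.22, 0.15, 0, 0, 0, 0], [0.19, 0.19, 0, 0, 0, 0], [0.15, 0.22, 0, 0, 0, 0], [0.11, 0.24, 0, 0, 0, 0], [0.07, 0.26, 0, 0, 0, 0], [0.03, 0.27, 0, 0, 0, 0], [0, 0, 0, 0, 0, 0], [0, 0, 0, 0, 0, 0]]
end [0.5834, -0.1624]
[[-0.03, 0.26, 0, 0, 0, 0], [-0.07, 0.26, 0, 0, 0, 0], [-0.11, 0.24, 0, 0, 0, 0], [-0.15, 0.22, 0, 0, 0, 0], [-0.19, 0.19, 0, 0, 0, 0], [-0.22, 0.15, 0, 0, 0, 0], [-0.24, 0.12, 0, 0, 0, 0], [-0.26, 0.07, 0, 0, 0, 0], [-0.27, 0.02, 0, 0, 0, 0], [0, 0, 0, 0, 0, 0], [0, 0, 0, 0, 0, 0]]
end [0.5372, -0.2083]
[[-0.26, -0.02, 0, 0, 0, 0], [-0.26, -0.07, 0, 0, 0, 0], [-0.24, -0.12, 0, 0, 0, 0], [-0.22, -0.15, 0, 0, 0, 0], [-0.19, -0.19, 0, 0, 0, 0], [-0.15, -0.22, 0, 0, 0, 0], [-0.12, -0.24, 0, 0, 0, 0], [-0.07, -0.26, 0, 0, 0, 0], [-0.02, -0.26, 0, 0, 0, 0], [0, 0, 0, 0, 0, 0], [0, 0, 0, 0, 0, 0]]
end [0.4913, -0.1624]
[[0.02, -0.27, 0, 0, 0, 0], [0.07, -0.26, 0, 0, 0, 0], [0.12, -0.24, 0, 0, 0, 0], [0.15, -0.22, 0, 0, 0, 0], [0.19, -0.19, 0, 0, 0, 0], [0.22, -0.15, 0, 0, 0, 0], [0.24, -0.11, 0, 0, 0, 0], [0.26, -0.07, 0, 0, 0, 0], [0.26, -0.03, 0, 0, 0, 0], [0, 0, 0, 0, 0, 0], [0, 0, 0, 0, 0, 0]]
end [0.5372, -0.1162]
```

Call:
drive_tool --pt "0.27 0.03 0 0 0 0" --pt "0.26 0.07 0 0 0 0" --pt "0.24 0.11 0 0 0 0" --pt "0.22 0.15 0 0 0 0" --pt "0.19 0.19 0 0 0 0"

```text
t: 7.4
eef_pos: [0.5692, -0.1297, 0.1071]
eef_rot: [[1.0, 0.001, -0.006], [0.001, -1.0, 0.004], [-0.006, -0.004, -1.0]]
wrist_force: [-5.8, 3.9, 7.3]
opening: 0.199
grip_force: 30.3
```

Call:
drive_tool --pt "0.15 0.22 0 0 0 0" --pt "0.11 0.24 0 0 0 0" --pt "0.07 0.26 0 0 0 0" --pt "0.03 0.27 0 0 0 0" --pt "0 0 0 0 0 0" --pt "0 0 0 0 0 0"

```text
t: 8.0
eef_pos: [0.5822, -0.1587, 0.1073]
eef_rot: [[1.0, 0.002, -0.0], [0.002, -1.0, 0.004], [-0.0, -0.004, -1.0]]
wrist_force: [-3.2, 4.9, 4.5]
opening: 0.195
grip_force: 30.1
```

Run:
```python
from arc import *
C=np.array([.5362,-.1623]); e=rows([.5834,-.1624],C,0,-90,9); e=rows(e,C,-90,-180,9);rows(e,C,180,90,9)
```

```text
[[-0.06, 0.26, 0, 0, 0, 0], [-0.07, 0.26, 0, 0, 0, 0], [-0.12, 0.24, 0, 0, 0, 0], [-0.15, 0.22, 0, 0, 0, 0], [-0.19, 0.19, 0, 0, 0, 0], [-0.22, 0.15, 0, 0, 0, 0], [-0.24, 0.12, 0, 0, 0, 0], [-0.26, 0.07, 0, 0, 0, 0], [-0.26, 0.02, 0, 0, 0, 0], [0, 0, 0, 0, 0, 0], [0, 0, 0, 0, 0, 0]]
end [0.5363, -0.2083]
[[-0.27, -0.02, 0, 0, 0, 0], [-0.26, -0.07, 0, 0, 0, 0], [-0.24, -0.12, 0, 0, 0, 0], [-0.22, -0.15, 0, 0, 0, 0], [-0.19, -0.19, 0, 0, 0, 0], [-0.15, -0.22, 0, 0, 0, 0], [-0.11, -0.24, 0, 0, 0, 0], [-0.07, -0.26, 0, 0, 0, 0], [-0.03, -0.26, 0, 0, 0, 0], [0, 0, 0, 0, 0, 0], [0, 0, 0, 0, 0, 0]]
end [0.4901, -0.1624]
[[0.03, -0.27, 0, 0, 0, 0], [0.07, -0.26, 0, 0, 0, 0], [0.11, -0.24, 0, 0, 0, 0], [0.15, -0.22, 0, 0, 0, 0], [0.19, -0.19, 0, 0, 0, 0], [0.22, -0.15, 0, 0, 0, 0], [0.24, -0.11, 0, 0, 0, 0], [0.26, -0.07, 0, 0, 0, 0], [0.27, -0.03, 0, 0, 0, 0], [0, 0, 0, 0, 0, 0], [0, 0, 0, 0, 0, 0]]
end [0.5363, -0.1162]
```

Call:
drive_tool --pt "-0.06 0.26 0 0 0 0" --pt "-0.07 0.26 0 0 0 0" --pt "-0.12 0.24 0 0 0 0" --pt "-0.15 0.22 0 0 0 0" --pt "-0.19 0.19 0 0 0 0"

```text
t: 8.5
eef_pos: [0.5691, -0.1935, 0.108]
eef_rot: [[1.0, 0.003, 0.01], [0.003, -1.0, 0.003], [0.01, -0.003, -1.0]]
wrist_force: [5.6, 4.2, -1.5]
opening: 0.199
grip_force: 29.6
```

Call:
drive_tool --pt "-0.22 0.15 0 0 0 0" --pt "-0.24 0.12 0 0 0 0" --pt "-0.26 0.07 0 0 0 0" --pt "-0.26 0.02 0 0 0 0" --pt "0 0 0 0 0 0" --pt "0 0 0 0 0 0"

```text
t: 9.1
eef_pos: [0.5379, -0.2083, 0.1079]
eef_rot: [[1.0, 0.0, 0.007], [0.0, -1.0, -0.001], [0.007, 0.001, -1.0]]
wrist_force: [4.5, -0.1, -1.9]
opening: 0.198
grip_force: 29.5
```

Run:
```python
from h import *
s=arm.get_state();print(s["t"],np.round(s["eef_pos"],4),np.round(s["wrist_force"],2))
P=vision.camera_params("wrist");im=vision.capture("wrist");cv2.imwrite("pics/w4.png",im)
for r in(.061,.062): print(r,wheel(im,P,(.5375,-.163),r))
for l in["pointer","mark","carriage"]:
  for r in silhouettes("wrist",l)[:1]:
    ys,xs=np.nonzero(r["mask"]);print(l,r["p"],r["bbox"],atz("wrist",[(xs.mean(),ys.mean())],.041,P).round(4))
```

```text
9.1 [ 0.5379 -0.2083  0.1079] [ 4.52 -0.08 -1.85]
0.061 (array([ 0.53809564, -0.16412129]), np.float64(-16.415424346923828))
0.062 (array([ 0.53727791, -0.16443275]), np.float64(-15.985363960266113))
pointer 0.88 [0.0, 128.7, 39.6, 306.4] [[ 0.5178 -0.0399  0.041 ]]
carriage 0.66 [0.7, 128.5, 36.7, 306.5] [[ 0.5174 -0.04    0.041 ]]
```

Call:
drive_tool --pt "-0.27 -0.02 0 0 0 0" --pt "-0.26 -0.07 0 0 0 0" --pt "-0.24 -0.12 0 0 0 0" --pt "-0.22 -0.15 0 0 0 0" --pt "-0.19 -0.19 0 0 0 0"

```text
t: 9.8
eef_pos: [0.5022, -0.1943, 0.1078]
eef_rot: [[1.0, -0.001, 0.007], [-0.001, -1.0, -0.004], [0.007, 0.004, -1.0]]
wrist_force: [6.4, -4.4, -5.2]
opening: 0.2
grip_force: 29.6
```

Call:
drive_tool --pt "-0.15 -0.22 0 0 0 0" --pt "-0.11 -0.24 0 0 0 0" --pt "-0.07 -0.26 0 0 0 0" --pt "-0.03 -0.26 0 0 0 0" --pt "0 0 0 0 0 0" --pt "0 0 0 0 0 0"

```text
t: 10.4
eef_pos: [0.4893, -0.165, 0.1076]
eef_rot: [[1.0, -0.001, 0.002], [-0.001, -1.0, -0.003], [0.002, 0.003, -1.0]]
wrist_force: [2.1, -4.5, -1.9]
opening: 0.201
grip_force: 29.9
```

Run:
```python
from h import *
from arc import rows
s=arm.get_state();print(s["t"],np.round(s["eef_pos"],4),np.round(s["wrist_force"],2))
P=vision.camera_params("wrist");im=vision.capture("wrist");cv2.imwrite("pics/w5.png",im)
for l in["pointer","mark","carriage"]:
  for r in silhouettes("wrist",l)[:1]:
    ys,xs=np.nonzero(r["mask"]);print(l,r["p"],r["bbox"],atz("wrist",[(xs.mean(),ys.mean())],.041,P).round(4))
e=rows([.4901,-.1624],np.array([.5366,-.1623]),180,90,9)
```

```text
10.4 [ 0.4893 -0.165   0.1076] [ 2.06 -4.47 -1.89]
pointer 0.85 [0.0, 47.4, 66.4, 239.0] [[ 0.5259 -0.0197  0.041 ]]
carriage 0.61 [1.2, 45.2, 68.0, 237.2] [[ 0.5257 -0.0197  0.041 ]]
[[0.04, -0.27, 0, 0, 0, 0], [0.07, -0.26, 0, 0, 0, 0], [0.11, -0.24, 0, 0, 0, 0], [0.16, -0.22, 0, 0, 0, 0], [0.18, -0.19, 0, 0, 0, 0], [0.22, -0.15, 0, 0, 0, 0], [0.25, -0.11, 0, 0, 0, 0], [0.25, -0.07, 0, 0, 0, 0], [0.27, -0.03, 0, 0, 0, 0], [0, 0, 0, 0, 0, 0], [0, 0, 0, 0, 0, 0]]
end [0.5366, -0.1162]
```

View pics/w5.png

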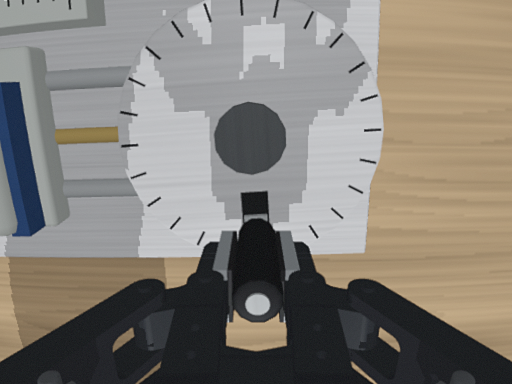

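Carriage right edge at about (66,150) and the pointer is out of view to the left. I'll continue to about 100°, where the pointer and mark come back into view; that stays under +16 mm past.

Call:
drive_tool --pt "0.04 -0.27 0 0 0 0" --pt "0.07 -0.26 0 0 0 0" --pt "0.11 -0.24 0 0 0 0" --pt "0.16 -0.22 0 0 0 0" --pt "0.18 -0.19 0 0 0 0" --pt "0 0 0 0 0 0" --pt "0 0 0 0 0 0"

```text
t: 11.3
eef_pos: [0.5038, -0.1288, 0.1073]
eef_rot: [[1.0, -0.001, -0.003], [-0.001, -1.0, -0.002], [-0.003, 0.002, -1.0]]
wrist_force: [-3.4, -4.8, 4.5]
opening: 0.202
grip_force: 30.5
```

Run:
```python
from h import *
for i in range(2):
  s=arm.get_state();print(s["t"],np.round(s["eef_pos"],4),np.round(s["wrist_force"],2))
  P=vision.camera_params("wrist");im=vision.capture("wrist")
cv2.imwrite("pics/w6.png",im)
for c in["scene","top"]: cv2.imwrite(f"pics/{c}6.png",vision.capture(c))
a=cv2.resize(im[:200,:200],(600,600),interpolation=cv2.INTER_CUBIC); cv2.imwrite("pics/v6.png",a)
for l in["pointer","mark","carriage"]:
  for r in silhouettes("wrist",l)[:1]:
    print(l,r["p"],r["bbox"])
```

```text
11.3 [ 0.5038 -0.1288  0.1073] [-3.4  -4.81  4.53]
11.35 [ 0.5039 -0.1288  0.1073] [-3.1  -4.87  4.84]
pointer 0.9 [0.0, 23.5, 111.9, 263.5]
mark 0.77 [26.7, 0.0, 65.0, 35.3]
carriage 0.78 [1.3, 22.9, 112.5, 264.6]
```

View pics/v6.png

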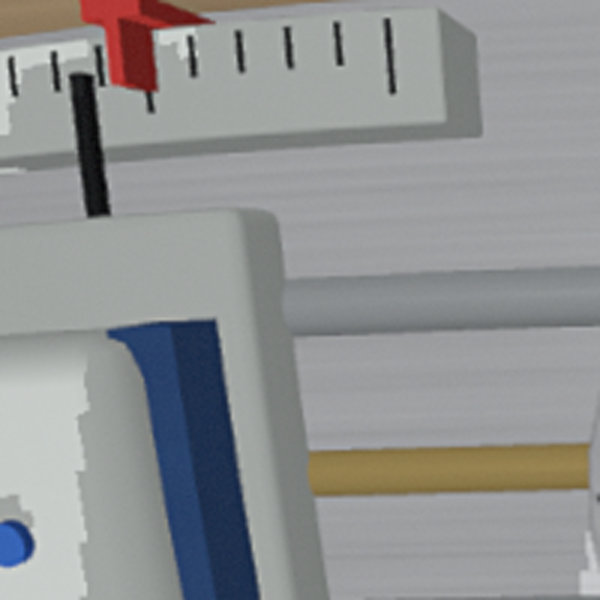

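Crop v6: the pointer tip is at (82,78) and the marker's line has its left edge at about x=112, with a 10 mm tick every 48 px. The pointer is therefore about 9 mm past. I'll wind about 4 mm more to be clearly past.

```bash
cat >> h.py <<'E'
def measure(im,P,z=.043,xs=(.600,.602,.604,.606,.608,.610,.612,.614,.616,.618),y0=-.06,y1=.04):
    "resample the scale strip on a world grid (0.25 mm) at height z -> per-x profiles"
    ys=np.arange(y0,y1,.00025); out={}
    for x in xs:
        p=proj("wrist",np.c_[np.full(len(ys),x),ys,np.full(len(ys),z)],P).astype(np.float32)
        out[x]=cv2.remap(im,p[:,:1],p[:,1:],cv2.INTER_LINEAR,borderValue=(255,255,255))[:,0].astype(int)
    return ys,out
def edges(im,P,z=.043):
    ys,o=measure(im,P,z)
    for x,v in o.items():
        g=v[:,1]; red=v[:,2]-v[:,1]
        k=np.nonzero(v.max(1)<70)[0]; r=np.nonzero(red>45)[0]
        f=lambda k:(round(1e3*ys[k[-1]],2),round(1e3*ys[k[0]],2),len(k)) if len(k) else None
        print(x,"black",f(k),"red",f(r),"brightred",f(np.nonzero(red>100)[0]))
E
python3 - <<'E'
from h import *
from arc import rows
P=vision.camera_params("wrist"); edges(cv2.imread("pics/w6.png"),P)
rows([.5069,-.1270],np.array([.5366,-.1623]),130,97,4)
E
```

```text
0.6 black (np.float64(7.0), np.float64(2.5), 19) red None brightred None
0.602 black (np.float64(7.0), np.float64(2.5), 19) red None brightred None
0.604 black (np.float64(7.25), np.float64(2.5), 20) red None brightred None
0.606 black (np.float64(7.0), np.float64(-9.75), 22) red None brightred None
0.608 black (np.float64(7.25), np.float64(-58.75), 26) red None brightred None
0.61 black (np.float64(7.25), np.float64(-58.75), 22) red (np.float64(-5.5), np.float64(-10.75), 22) brightred None
0.612 black (np.float64(20.5), np.float64(-58.75), 40) red (np.float64(-1.25), np.float64(-10.75), 39) brightred (np.float64(-1.75), np.float64(-4.25), 11)
0.614 black (np.float64(20.5), np.float64(-58.75), 25) red (np.float64(-1.0), np.float64(-10.75), 40) brightred (np.float64(-1.75), np.float64(-4.0), 10)
0.616 black (np.float64(20.75), np.float64(-58.75), 22) red (np.float64(-1.25), np.float64(-10.75), 39) brightred (np.float64(-1.5), np.float64(-4.25), 12)
0.618 black (np.float64(1.0), np.float64(-58.5), 14) red (np.float64(-1.0), np.float64(-10.75), 40) brightred (np.float64(-1.5), np.float64(-4.0), 11)
[[0.18, -0.13, 0, 0, 0, 0], [0.2, -0.1, 0, 0, 0, 0], [0.21, -0.07, 0, 0, 0, 0], [0.21, -0.05, 0, 0, 0, 0], [0, 0, 0, 0, 0, 0], [0, 0, 0, 0, 0, 0]]
end [0.5309, -0.1165]
```

Call:
drive_tool --pt "0.18 -0.13 0 0 0 0" --pt "0.2 -0.1 0 0 0 0" --pt "0.21 -0.07 0 0 0 0" --pt "0.21 -0.05 0 0 0 0" --pt "0 0 0 0 0 0" --pt "0 0 0 0 0 0" --pt "0 0 0 0 0 0"

```text
t: 12.35
eef_pos: [0.5276, -0.1167, 0.1073]
eef_rot: [[1.0, -0.001, -0.004], [-0.001, -1.0, -0.0], [-0.004, 0.0, -1.0]]
wrist_force: [-4.3, -2.0, 5.0]
opening: 0.203
grip_force: 30.6
```

Run:
```python
from h import *
for i in range(2):
  s=arm.get_state();print(s["t"],np.round(s["eef_pos"],4),np.round(s["wrist_force"],2))
  P=vision.camera_params("wrist");im=vision.capture("wrist")
print(np.round(P["cam_to_world"],4)[:3,3])
cv2.imwrite("pics/w7.png",im);edges(im,P)
```

```text
12.35 [ 0.5276 -0.1167  0.1073] [-4.29 -1.97  5.01]
12.4 [ 0.5275 -0.1167  0.1073] [-4.03 -2.32  4.44]
[ 0.5997 -0.1173  0.2494]
0.6 black (np.float64(11.0), np.float64(6.5), 19) red None brightred None
0.602 black (np.float64(11.0), np.float64(6.75), 18) red None brightred None
0.604 black (np.float64(11.0), np.float64(6.75), 18) red None brightred None
0.606 black (np.float64(11.25), np.float64(-9.25), 21) red None brightred None
0.608 black (np.float64(11.25), np.float64(-9.25), 22) red None brightred None
0.61 black (np.float64(11.0), np.float64(-58.5), 20) red (np.float64(-2.0), np.float64(-10.75), 36) brightred (np.float64(-3.5), np.float64(-4.5), 5)
0.612 black (np.float64(30.5), np.float64(-58.5), 29) red (np.float64(-1.75), np.float64(-10.5), 36) brightred (np.float64(-2.25), np.float64(-4.75), 11)
0.614 black (np.float64(30.75), np.float64(-58.5), 23) red (np.float64(-1.75), np.float64(-10.75), 37) brightred (np.float64(-2.0), np.float64(-4.75), 12)
0.616 black (np.float64(30.5), np.float64(-58.5), 23) red (np.float64(-1.75), np.float64(-10.75), 37) brightred (np.float64(-2.0), np.float64(-4.75), 12)
0.618 black (np.float64(10.75), np.float64(-58.5), 18) red (np.float64(-1.75), np.float64(-10.5), 36) brightred (np.float64(-2.25), np.float64(-4.75), 11)
```

The side faces show the marker stands about 10 mm tall, so the oblique view has parallax. I'll let go and look from straight above to calibrate.

Call:
drive_tool --pt "-0.1 0 0 0 0 0" --pt "0 0 0 0 0 0" --pt "0 0 0 0 0 0" --pt "0 0 0 0 0 0" --pt "0 0 0 0 0 0" --pt "0 0 -0.5 0 0 0" --pt "0 0 -0.9 0 0 0" --pt "0 0 -0.9 0 0 0" --claw 0

```text
t: 13.25
eef_pos: [0.5261, -0.1161, 0.1777]
eef_rot: [[1.0, 0.0, -0.0], [0.0, -1.0, 0.0], [-0.0, -0.0, -1.0]]
wrist_force: [-0.5, -0.1, 0.5]
opening: 0.503
grip_force: 0.0
```

Call:
drive_tool --pt "0.1 -0.7 0 0 0 0" --pt "0.2 -1 0 0 0 0" --pt "0.2 -1 0 0 0 0" --pt "0.1 -1 0 0 0 0" --pt "0 0 0 0 0 0" --pt "0 0 0 0 0 0" --pt "0 0 0 0 0 0" --pt "0 0 0 0 0 0"

```text
t: 14.05
eef_pos: [0.5443, -0.0073, 0.1766]
eef_rot: [[1.0, -0.003, 0.0], [-0.003, -1.0, -0.001], [0.0, 0.001, -1.0]]
wrist_force: [0.6, -0.1, 0.1]
opening: 0.502
grip_force: 0.0
```

Run:
```python
from h import *
for i in range(3):
  s=arm.get_state();print(s["t"],np.round(s["eef_pos"],4),s["opening"])
  P=vision.camera_params("wrist");im=vision.capture("wrist")
print(np.round(P["cam_to_world"],4)[:3,3])
cv2.imwrite("pics/w8.png",im);edges(im,P,.043);edges(im,P,.05)
cv2.imwrite("pics/v8.png",cv2.resize(im[:200,130:390],(780,600),interpolation=cv2.INTER_CUBIC))
```

```text
14.05 [ 0.5443 -0.0073  0.1766] 0.5017871794611093
14.1 [ 0.5442 -0.0071  0.1765] 0.5022616260176105
14.15 [ 0.5442 -0.0069  0.1764] 0.4959556309687347
[ 0.6158 -0.0075  0.3188]
0.6 black (np.float64(8.75), np.float64(6.75), 9) red None brightred None
0.602 black (np.float64(8.75), np.float64(6.75), 9) red None brightred None
0.604 black (np.float64(9.0), np.float64(6.75), 10) red None brightred None
0.606 black (np.float64(8.75), np.float64(6.75), 9) red None brightred None
0.608 black (np.float64(9.0), np.float64(7.0), 9) red None brightred None
0.61 black (np.float64(9.0), np.float64(7.0), 9) red (np.float64(-6.75), np.float64(-9.75), 13) brightred (np.float64(-7.5), np.float64(-9.0), 7)
0.612 black (np.float64(22.25), np.float64(7.25), 9) red (np.float64(-7.0), np.float64(-9.75), 12) brightred (np.float64(-7.5), np.float64(-9.0), 7)
0.614 black (np.float64(-27.25), np.float64(-47.0), 3) red (np.float64(-7.0), np.float64(-9.75), 12) brightred (np.float64(-7.5), np.float64(-9.0), 7)
0.616 black (np.float64(-27.0), np.float64(-57.0), 5) red (np.float64(-6.75), np.float64(-9.75), 13)
[... 621 characters left out ...]
 8) red (np.float64(-7.0), np.float64(-9.75), 12) brightred (np.float64(-7.5), np.float64(-9.0), 7)
0.612 black (np.float64(21.5), np.float64(6.75), 9) red (np.float64(-7.0), np.float64(-9.75), 12) brightred (np.float64(-7.5), np.float64(-9.0), 7)
0.614 black (np.float64(-26.75), np.float64(-46.0), 3) red (np.float64(-7.0), np.float64(-9.75), 12) brightred (np.float64(-7.5), np.float64(-9.0), 7)
0.616 black (np.float64(-26.5), np.float64(-55.75), 5) red (np.float64(-6.75), np.float64(-9.75), 13) brightred (np.float64(-7.5), np.float64(-9.0), 7)
0.618 black (np.float64(-17.0), np.float64(-55.75), 5) red (np.float64(-7.0), np.float64(-9.5), 11) brightred (np.float64(-7.5), np.float64(-9.0), 7)
```

View pics/v8.png

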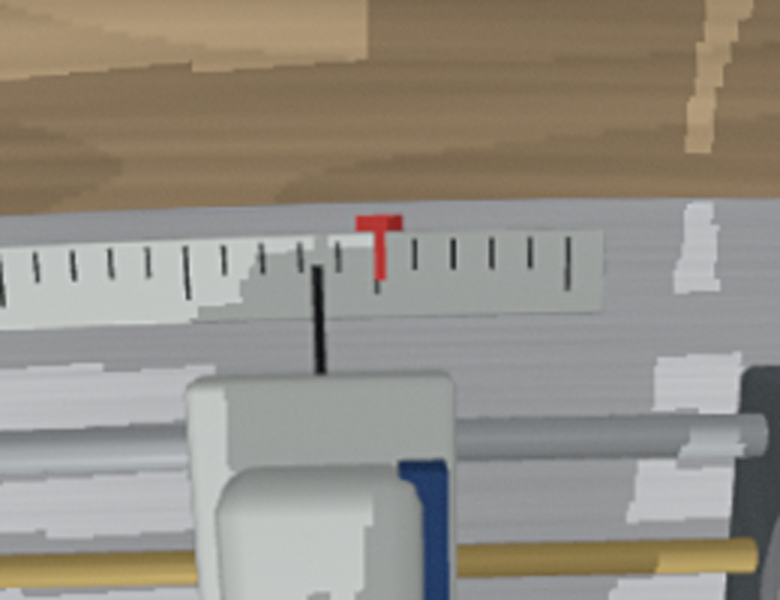

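Crop v8, from straight above: the pointer is at (318,270) and the mark line at (380,265). The pointer is 16.2 mm past, so the overshoot is done. Regrasping to wind back.

Call:
drive_tool --pt "-0.1 1 0 0 0 0" --pt "-0.2 1 0 0 0 0" --pt "-0.2 1 0 0 0 0" --pt "-0.1 0.7 0 0 0 0" --pt "0 0 0 0 0 0" --pt "0 0 0 0 0 0" --pt "0 0 0.9 0 0 0" --pt "0 0 0.9 0 0 0" --pt "0 0 0.5 0 0 0" --pt "0 0 0 0 0 0" --pt "0 0 0 0 0 0"

```text
t: 15.3
eef_pos: [0.5268, -0.1154, 0.1077]
eef_rot: [[1.0, 0.001, 0.0], [0.001, -1.0, 0.0], [0.0, -0.0, -1.0]]
wrist_force: [0.3, 0.2, 0.6]
opening: 0.504
grip_force: 0.0
```

Call:
drive_tool --pt "0 0 0 0 0 0" --pt "0 0 0 0 0 0" --pt "0 0 0 0 0 0" --pt "0 0 0 0 0 0" --pt "0 0 0 0 0 0" --pt "0 0 0 0 0 0" --claw 1 --force 30

```text
t: 15.9
eef_pos: [0.5276, -0.1168, 0.1086]
eef_rot: [[1.0, -0.0, 0.003], [-0.0, -1.0, -0.001], [0.003, 0.001, -1.0]]
wrist_force: [0.2, -0.8, 6.7]
opening: 0.2
grip_force: 29.7
```

Run:
```python
from arc import *
C=np.array([.5366,-.1623]); c=np.array([.5279,-.1165]); print(np.degrees(np.arctan2(*(c-C)[::-1])))
e=rows(c,C,100.8,180,8,1); e=rows(e,C,180,270,9,1); e=rows(e,C,270,285,2,2)
```

```text
100.75555224509323
[[-0.25, 0.09, 0, 0, 0, 0], [-0.24, 0.12, 0, 0, 0, 0], [-0.22, 0.15, 0, 0, 0, 0], [-0.18, 0.19, 0, 0, 0, 0], [-0.15, 0.22, 0, 0, 0, 0], [-0.11, 0.24, 0, 0, 0, 0], [-0.07, 0.25, 0, 0, 0, 0], [-0.02, 0.27, 0, 0, 0, 0], [0, 0, 0, 0, 0, 0]]
end [0.4907, -0.1624]
[[0.02, 0.26, 0, 0, 0, 0], [0.07, 0.26, 0, 0, 0, 0], [0.11, 0.24, 0, 0, 0, 0], [0.16, 0.22, 0, 0, 0, 0], [0.18, 0.19, 0, 0, 0, 0], [0.22, 0.15, 0, 0, 0, 0], [0.25, 0.12, 0, 0, 0, 0], [0.25, 0.07, 0, 0, 0, 0], [0.27, 0.02, 0, 0, 0, 0], [0, 0, 0, 0, 0, 0]]
end [0.5366, -0.2083]
[[0.2, -0.01, 0, 0, 0, 0], [0.2, -0.04, 0, 0, 0, 0], [0, 0, 0, 0, 0, 0], [0, 0, 0, 0, 0, 0]]
end [0.5486, -0.2068]
```

Call:
drive_tool --pt "-0.25 0.09 0 0 0 0" --pt "-0.24 0.12 0 0 0 0" --pt "-0.22 0.15 0 0 0 0" --pt "-0.18 0.19 0 0 0 0" --pt "-0.15 0.22 0 0 0 0" --pt "-0.11 0.24 0 0 0 0" --pt "-0.07 0.25 0 0 0 0" --pt "-0.02 0.27 0 0 0 0" --pt "0 0 0 0 0 0"

```text
t: 16.8
eef_pos: [0.4902, -0.1605, 0.1085]
eef_rot: [[1.0, -0.0, 0.003], [-0.0, -1.0, 0.003], [0.003, -0.003, -1.0]]
wrist_force: [0.8, 3.1, 8.9]
opening: 0.199
grip_force: 29.8
```

Call:
drive_tool --pt "0.02 0.26 0 0 0 0" --pt "0.07 0.26 0 0 0 0" --pt "0.11 0.24 0 0 0 0" --pt "0.16 0.22 0 0 0 0" --pt "0.18 0.19 0 0 0 0"

```text
t: 17.3
eef_pos: [0.5035, -0.1947, 0.1084]
eef_rot: [[1.0, 0.0, -0.005], [0.0, -1.0, 0.004], [-0.005, -0.004, -1.0]]
wrist_force: [-4.8, 4.7, 14.2]
opening: 0.2
grip_force: 30.3
```

Call:
drive_tool --pt "0.22 0.15 0 0 0 0" --pt "0.25 0.12 0 0 0 0" --pt "0.25 0.07 0 0 0 0" --pt "0.27 0.02 0 0 0 0" --pt "0 0 0 0 0 0" --pt "0 0 0 0 0 0"

```text
t: 17.9
eef_pos: [0.5336, -0.2085, 0.1085]
eef_rot: [[1.0, -0.001, -0.003], [-0.001, -1.0, 0.0], [-0.003, -0.0, -1.0]]
wrist_force: [-4.4, 0.0, 10.3]
opening: 0.199
grip_force: 30.1
```

Call:
drive_tool --pt "0.2 -0.01 0 0 0 0" --pt "0.2 -0.04 0 0 0 0" --pt "0 0 0 0 0 0" --pt "0 0 0 0 0 0"

```text
t: 18.3
eef_pos: [0.5449, -0.2078, 0.1085]
eef_rot: [[1.0, -0.002, -0.004], [-0.002, -1.0, -0.001], [-0.004, 0.001, -1.0]]
wrist_force: [-4.9, -0.1, 10.4]
opening: 0.204
grip_force: 30.0
```

Call:
drive_tool --pt "0 0 0 0 0 0" --pt "0 0 0 0 0 0" --pt "0 0 0 0 0 0" --pt "0 0 0 0 0 0" --pt "0 0 0 0 0 0" --pt "0 0 -0.5 0 0 0" --pt "0 0 -0.9 0 0 0" --pt "0 0 -0.9 0 0 0" --claw 0

```text
t: 19.1
eef_pos: [0.5468, -0.2064, 0.1776]
eef_rot: [[1.0, 0.0, -0.001], [0.0, -1.0, 0.0], [-0.001, -0.0, -1.0]]
wrist_force: [-0.2, 0.0, 0.6]
opening: 0.501
grip_force: 0.0
```

Call:
drive_tool --pt "0 -0.7 0 0 0 0" --pt "0 -1 0 0 0 0" --pt "0 -1 0 0 0 0" --pt "0 -1 0 0 0 0" --pt "0 -1 0 0 0 0" --pt "0 -1 0 0 0 0" --pt "0 -1 0 0 0 0" --pt "0 0 0 0 0 0" --pt "0 0 0 0 0 0" --pt "0 0 0 0 0 0" --pt "0 0 0 0 0 0"

```text
t: 20.2
eef_pos: [0.5471, -0.0076, 0.1766]
eef_rot: [[1.0, -0.003, 0.0], [-0.003, -1.0, -0.001], [0.0, 0.001, -1.0]]
wrist_force: [0.2, -0.9, 0.4]
opening: 0.498
grip_force: 0.0
```

```bash
cat >> h.py <<'E'
def gap(im,P,zp=.045,zm=.050,s=.25):
    "weighted centre of black pointer (x .600-.609) and red line (.611-.617), mm along y"
    def cen(z,xs,w):
        ys,o=measure(im,P,z,xs,-.03,.03); L=[]
        for v in o.values():
            q=w(v); k=np.argmax(np.convolve(q,np.ones(14),"same")); sl=slice(max(k-14,0),k+15)
            L.append(1e3*np.sum(ys[sl]*q[sl])/q[sl].sum())
        return np.array(L)
    p=cen(zp,np.arange(.598,.610,.001),lambda v:np.clip(110-v[:,1],0,None).astype(float))
    m=cen(zm,np.arange(.611,.618,.001),lambda v:np.clip(v[:,2]-v[:,1]-20,0,None).astype(float))
    print("pointer",p.round(2),"mark",m.round(2)); print("gap",round(np.median(p)-np.median(m),2),"slope",np.polyfit(np.arange(len(p)),p,1)[0].round(3))
E
python3 - <<'E'
from h import *
for i in range(3):
  s=arm.get_state();print(s["t"],np.round(s["eef_pos"],4),s["opening"])
  P=vision.camera_params("wrist");im=vision.capture("wrist")
print(np.round(P["cam_to_world"],4)[:3,3])
cv2.imwrite("pics/w9.png",im);gap(im,P);gap(im,P,.043,.043)
E
```

```text
20.2 [ 0.5471 -0.0076  0.1766] 0.4984156459395557
20.25 [ 0.5471 -0.0074  0.1765] 0.4995656412357176
20.3 [ 0.547  -0.0072  0.1764] 0.503403776223601
[ 0.6186 -0.0079  0.3189]
pointer [-5.87 -5.86 -5.87 -5.81 -5.77 -5.76 -5.78 -5.78 -6.1  -6.27 -6.19 -6.17
 -6.79] mark [-8.04 -8.   -8.05 -8.21 -8.27 -8.27 -8.28 -8.25]
gap 2.36 slope -0.057
pointer [-5.85 -5.85 -5.85 -5.79 -5.75 -5.75 -5.76 -5.76 -6.11 -6.26 -6.17 -6.17
 -6.79] mark [-8.02 -8.01 -8.08 -8.24 -8.28 -8.28 -8.29 -8.26]
gap 2.4 slope -0.059
```

Gap measured: the pointer is still 2.4–2.5 mm past the mark. That leaves about 20° of crank.

Call:
drive_tool --pt "-0.1 0.7 0 0 0 0" --pt "0 1 0 0 0 0" --pt "0 1 0 0 0 0" --pt "0 1 0 0 0 0" --pt "0 1 0 0 0 0" --pt "0 1 0 0 0 0" --pt "0 1 0 0 0 0" --pt "0 0 0 0 0 0" --pt "0 0 0 0 0 0"

```text
t: 21.25
eef_pos: [0.5435, -0.2079, 0.1761]
eef_rot: [[1.0, -0.003, -0.0], [-0.003, -1.0, 0.0], [-0.0, -0.0, -1.0]]
wrist_force: [0.2, 0.8, -0.1]
opening: 0.499
grip_force: 0.0
```

Call:
drive_tool --pt "0 0 0.9 0 0 0" --pt "0 0 0.9 0 0 0" --pt "0 0 0.5 0 0 0" --pt "0 0 0 0 0 0" --pt "0 0 0 0 0 0"

```text
t: 21.75
eef_pos: [0.5444, -0.2058, 0.1077]
eef_rot: [[1.0, 0.001, 0.0], [0.001, -1.0, 0.0], [0.0, -0.0, -1.0]]
wrist_force: [0.2, 0.2, 0.5]
opening: 0.501
grip_force: 0.0
```

Call:
drive_tool --pt "0 0 0 0 0 0" --pt "0 0 0 0 0 0" --pt "0 0 0 0 0 0" --pt "0 0 0 0 0 0" --pt "0 0 0 0 0 0" --pt "0 0 0 0 0 0" --pt "0 0 0 0 0 0" --claw 1 --force 30

```text
t: 22.45
eef_pos: [0.5454, -0.2076, 0.1089]
eef_rot: [[1.0, -0.001, 0.003], [-0.001, -1.0, -0.002], [0.003, 0.002, -1.0]]
wrist_force: [-0.5, -2.2, 5.2]
opening: 0.2
grip_force: 29.7
```

Run:
```python
from arc import *
C=np.array([.5366,-.1623]); rows(np.array([.5456,-.2068]),C,281.3,304,6,3)
```

```text
[[0.1, -0.0, 0, 0, 0, 0], [0.1, -0.03, 0, 0, 0, 0], [0.09, -0.04, 0, 0, 0, 0], [0.09, -0.04, 0, 0, 0, 0], [0.09, -0.05, 0, 0, 0, 0], [0.09, -0.05, 0, 0, 0, 0], [0, 0, 0, 0, 0, 0], [0, 0, 0, 0, 0, 0], [0, 0, 0, 0, 0, 0]]
end [0.5624, -0.2005]
```

Call:
drive_tool --pt "0.1 0 0 0 0 0" --pt "0.1 -0.03 0 0 0 0" --pt "0.09 -0.04 0 0 0 0" --pt "0.09 -0.04 0 0 0 0" --pt "0.09 -0.05 0 0 0 0" --pt "0.09 -0.05 0 0 0 0" --pt "0 0 0 0 0 0" --pt "0 0 0 0 0 0" --pt "0 0 0 0 0 0"

```text
t: 23.35
eef_pos: [0.5592, -0.2033, 0.1086]
eef_rot: [[1.0, -0.002, -0.003], [-0.002, -1.0, -0.003], [-0.003, 0.003, -1.0]]
wrist_force: [-3.8, -3.8, 9.3]
opening: 0.203
grip_force: 30.0
```

Call:
drive_tool --pt "0.05 -0.03 0 0 0 0" --pt "0 0 0 0 0 0" --pt "0 0 0 0 0 0"

```text
t: 23.65
eef_pos: [0.5604, -0.2027, 0.1086]
eef_rot: [[1.0, -0.003, -0.003], [-0.003, -1.0, -0.003], [-0.003, 0.003, -1.0]]
wrist_force: [-4.9, -4.4, 9.2]
opening: 0.205
grip_force: 30.0
```

Call:
drive_tool --pt "0 0 0 0 0 0" --pt "0 0 0 0 0 0" --pt "0 0 0 0 0 0" --pt "0 0 0 0 0 0" --pt "0 0 0 0 0 0" --pt "0 0 -0.5 0 0 0" --pt "0 0 -0.9 0 0 0" --pt "0 0 -0.9 0 0 0" --claw 0

```text
t: 24.45
eef_pos: [0.5621, -0.1992, 0.1776]
eef_rot: [[1.0, 0.0, -0.001], [0.0, -1.0, 0.0], [-0.001, -0.0, -1.0]]
wrist_force: [-0.1, 0.2, -0.1]
opening: 0.506
grip_force: 0.0
```

Call:
drive_tool --pt "-0.1 -0.6 0 0 0 0" --pt "-0.2 -1 0 0 0 0" --pt "-0.1 -1 0 0 0 0" --pt "0 -1 0 0 0 0" --pt "0 -1 0 0 0 0" --pt "0 -1 0 0 0 0" --pt "0 -0.9 0 0 0 0" --pt "0 0 0 0 0 0" --pt "0 0 0 0 0 0" --pt "0 0 0 0 0 0" --pt "0 0 0 0 0 0"

```text
t: 25.55
eef_pos: [0.5502, -0.0063, 0.1763]
eef_rot: [[1.0, -0.003, -0.0], [-0.003, -1.0, -0.001], [-0.0, 0.001, -1.0]]
wrist_force: [-0.2, -0.1, 0.4]
opening: 0.5
grip_force: 0.0
```

Run:
```python
from h import *
for i in range(3):
  s=arm.get_state();print(s["t"],np.round(s["eef_pos"],4),s["opening"])
  P=vision.camera_params("wrist");im=vision.capture("wrist")
print(np.round(P["cam_to_world"],4)[:3,3])
cv2.imwrite("pics/w10.png",im);gap(im,P)
cv2.imwrite("pics/v10.png",cv2.resize(im[60:160,190:320],(780,600),interpolation=cv2.INTER_CUBIC))
```

```text
25.55 [ 0.5502 -0.0063  0.1763] 0.5002359896492782
25.6 [ 0.5502 -0.0062  0.1763] 0.5046419967995529
25.65 [ 0.5503 -0.0059  0.1763] 0.501302307057234
[ 0.6219 -0.0066  0.3187]
pointer [-8.11 -8.1  -8.09 -8.02 -8.   -8.   -7.97 -7.91 -7.91 -7.9  -7.9  -8.06
 -8.18] mark [-8.1  -8.17 -8.23 -8.31 -8.31 -8.32 -8.32 -8.3 ]
gap 0.3 slope 0.006
```

View pics/v10.png

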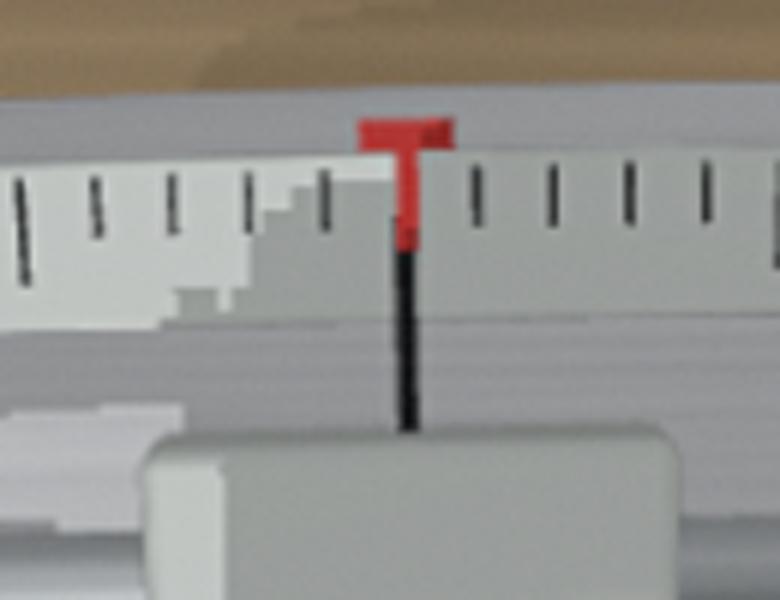

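The close-up shows the pointer at x≈405 and the red line at x≈407, with 76 px per 10 mm. That is within about 0.3 mm, reached on the return, with the handle released.

```bash
python3 -c "
from plant import order; print(order.close_job())"
```

```text
the job is handed in; nothing more can be done
None
```

The pointer is within about 0.3 mm of the red marker, reached on the return after winding about 16 mm past it (slightly over the suggested 10 to 15 mm), with the handle released and the job handed in at about 25.7 s.

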